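# Flip open the screw box

## Task

The tin of nails stands in front of the wooden screw box. Without gripping or lifting anything, slide the tin along the worktop to the left until it stands wholly past the left end of the box, then put a fingertip under the brass tab and flip the lid gently up and over past upright, so that it stays leaning back open by its own weight. Let go of everything and leave the other things on the worktop where they are.

Things in the scene. Friction and masses are not known exactly. Their poses are not given: they have to be found in the camera images.
- screw_box: small wooden box with hinged lid, 106 x 172 x 60 mm (its x, y, z), fixed to the worktop. Origin: centre of its underside. +x points from the front (the side with the brass tab, facing the robot) to the hinge at the back, +y to its left end as the robot sees it, z up. Ends at y = +86 and -86 mm, lid's front edge at x = -53 mm, lid's top at z = 60 mm
- screw_box_lid (a joint): angle of the lid: 0 shut, growing as the front edge rises and swings back; balance at about 1.5 rad (below that it falls shut, above it falls back by itself), stop at 1.95 rad. Easy hinge along the box's y; lid and tab weigh about 0.1 kg, about 0.6 N at the tab raises it
- hinge (a point): point of the box on the lid's hinge axis, midway along it: in the box's frame x = +55, y = 0, z = +53 mm. The room's bench vice (fixed, 110 mm high) stands just right of the box; keep the gripper clear of it
- tab (a point): middle of the flat underside of the lid's brass tab, 10 mm behind the tab's front edge; z axis square to the lid (up when shut), it turns with the lid. The tab is a 4 mm plate, 30 mm wide along the box's y, jutting 28 mm past the lid's front edge, with an 8 mm round bead along its front. Lid shut: 60 mm above the worktop, box x = -71 mm, nothing below it but the worktop
- nail_tin: open grey tin of nails, round, 74 mm across, 61 mm high, about 0.2 to 0.5 kg, standing loose in front of the box, about 10 to 25 mm in front of the tab. Origin: centre of its underside. It slides on the worktop when pushed low down
- cork: loose cork standing upright near the left end of the box, 24 mm across, 42 mm high; leave alone. Origin: centre of its underside
- block_plane: loose block plane, 46 x 152 x 59 mm, on the left of the worktop; leave alone. Origin: centre of its underside
- spanner: loose small steel spanner lying flat, 21 x 128 x 4 mm, behind the vice; leave alone. Origin: centre of its underside
- jar: loose empty glass jar with a red lid, 62 mm across, 86 mm high, on the left behind the box; leave alone. Origin: centre of its underside
- tumbler: loose empty drinking glass, 81 mm across, 103 mm high, behind the vice on the right; leave alone. Origin: centre of its underside
Things that resemble listed ones, but are neither listed nor needed, are in the scene too. Leave any green look-alike of the nail_tin alone.

How it is judged (in metres and radians):
On the way, in this order (a step that is already met when the one before it is completed fails the run):
1. the tin has been slid wholly past the left end of the box, the lid still shut (y of nail_tin in the frame of screw_box above 0.115 m and value of joint screw_box_lid below 0.15 rad), for 0.2 s.
2. the lid has been brought past upright (value of joint screw_box_lid above 1.6 rad), for 0.2 s.
At the end, for the whole second after the job is handed in: The lid leans back at rest against its stop (over 1.8 rad of 1.95), and the tin stands at rest, upright on the worktop, with its centre more than 115 mm to the left of the box's middle (past the end of the box, to within 8 mm) (value of joint screw_box_lid above 1.8 rad and velocity of joint screw_box_lid below 0.1 rad/s and y of nail_tin in the frame of screw_box above 0.115 m and angle between nail_tin's own z axis and vertical below 0.1 rad and height (world z) of nail_tin between -0.006 and 0.006 m and linear speed of nail_tin below 0.02 m/s); the robot touches nothing.
It fails at once if the tin is lifted off the worktop, falls off or is tipped (height (world z) of nail_tin above 0.015 m or height (world z) of nail_tin below -0.02 m or angle between nail_tin's own z axis and vertical above 0.3 rad).
It fails at once if the fingers squeeze or push the tin or the box and its lid with more than 15 N (contact force between the fingers and nail_tin above 15 N or contact force between the fingers and screw_box above 15 N).
It fails at once if another thing on the worktop is moved by more than 30 mm (distance of any of cork, block_plane, spanner, jar, tumbler from where it was at the start of the episode above 0.03 m).
It also fails if it takes over 67 s, if anything falls off the work surface, if the arm or the gripper's body presses on something with over 40 N, if the wrist force passes 120 N, or if a joint passes its speed limit or range.

## Robot

A 6-joint arm with a two-finger parallel gripper is mounted at the origin on a cart in front of the work surface, level with it; the furniture and walls round the work are solid. World frame = base frame: x ahead of the robot, y to its left, z up, the work surface at z = 0. Lengths are in mm, angles in rad, forces in N, time in s.
With the tool pointing down it reaches from about 425 to 1125 mm from the base axis. Payload 14.9 kg.
Tool frame: the origin (TCP) lies at the very end of the fingers, on their centre line; the grasp point (between the pads) lies robot.pinch_z behind it (robot.pinch_z is the distance from the TCP to the grasp point, in mm); z points along the fingers, x is the direction in which the jaws open and shut, and the axes are right-handed (so a half turn about z gives the same grasp; the last joint's range is limited). The gripper opens to 91 mm and grips with 3 to 60 N. Pads are 32 mm wide; open, the fingers measure 118 mm over their backs; the gripper's body (76 mm by 178 mm) begins 60 mm behind the grasp point.
Start: joints at [-1.354, 0.379, 1.734, -0, 1.028, -0.033], TCP at [173.042, -678.288, 180.632] pointing down, gripper open.
Joint ranges: [-2.77, 2.77], [-0.74, 2.19], [0, 2.66], [-1.06, 4.2], [0.31, 2.87], [-3.08, 3.08]. Speed limits (rad/s): [1.89, 1.89, 2.39, 3.14, 3.14, 3.14].

## Interface

Orientations are given as a 3x3 rotation matrix whose columns are the frame's x, y, z axes.
In Python, from plant import robot gives the robot as it stands. The module is installed in compiled form; this text tells all that it offers.
- The arm moves only by the shell command python3 -m jog 'ROWS' [FORCE]. ROWS is a JSON object of lists of equal length, an entry for each row: "gripper": the opening, from 0 (shut) to 1 (fully open); "travel": the shift along the tool's x, y, z in units of 50 mm (1.0 is 50 mm), a list of three; "twist": the turn about the tool's z in degrees. A call has 1 to 12 rows; each row shifts and turns the commanded pose from where the row before left it, along the tool's axes as they then stand; what a row does not reach is not made up. A row lasts 1/10 s, in which the tool goes at most 50 mm and 8.59 degrees, less where a joint would pass 70% of its speed; a pose out of reach is approached as far as the arm can. A call is refused whole if a number of a shift passes 1 or a number of a turn 8.59, either way. A call with a gripper value outside its range is refused whole. The fingers move at their own pace and stop on an object; FORCE is the grip in N (left out, the last holds). Time passes only in rows, so rows that do not move let the fingers close. It gives the time, the measured TCP pose, the force and the opening at its end, in the units of the state.
- robot.sense(): the state, without advancing time (a new reading comes with each control period).
- robot.get_image(name): name is "side" or "top"; returns a dict with "pixels" (384x512x3 uint8, blue, green, red), "K" (3x3 intrinsics, pixels), "rvec" (rotation vector, rad) and "tvec" (3), from world to camera coordinates, as OpenCV has them. Camera axes: x right, y down, z forward; pixel columns grow to the right and rows downward; lengths in mm; the calibration is good to about 2 mm. A picture is of the moment at which its call begins. There is no depth.
- robot.close_job(): hands the job in, once; it reports no verdict.
The state is a dict: "clock": time; "joint_positions": joint angles; "dq": joint speeds; "joint_torque": joint torques, N m; "eef_pos": TCP position; "eef_rot": TCP orientation; "force": force on the tool from outside, world axes, zero at the start; "wrist_torque": the same for the moment, N m; "finger_gap": finger opening in mm.
Only numpy, scipy, OpenCV 4.12 (cv2) and the standard library are available. Lean on these libraries where they do the work, as an engineer would, in place of code of your own. Each camera call takes 0.05 s, during which the arm holds its last target.

## Working session

There is one attempt and no reset: what is moved stays moved. The work goes in short steps, Python scripts to look and compute and a shell command to move; the robot and the scene stay as the last step left them, time stands still between calls to the robot, and variables do not carry over. Pictures are saved under pics/ and viewed, and the job is handed in when it is done.

```bash
mkdir -p pics; cat > h.py <<'E'
import numpy as np, cv2
from plant import robot
def snap(n,f):
    d=robot.get_image(n); cv2.imwrite(f,d["pixels"]); np.savez(f[:-4]+'.npz',**{k:np.array(v) for k,v in d.items()}); return d
def load(f): return np.load(f)
def ray(d,u,v,z):
    R=cv2.Rodrigues(np.array(d["rvec"],float))[0]; t=np.array(d["tvec"],float).ravel()
    C=-R.T@t; r=R.T@np.linalg.inv(d["K"])@np.array([u,v,1.]); return C+r*(z-C[2])/r[2]
def proj(d,P):
    return cv2.projectPoints(np.array(P,float).reshape(-1,3),np.array(d["rvec"],float),np.array(d["tvec"],float),np.array(d["K"],float),None)[0].reshape(-1,2)
E
python3 - <<'E'
from h import *
for n in("top","side"):
    d=snap(n,f"pics/{n}0.png")
s=robot.sense()
print({k:np.round(v,3).tolist() for k,v in s.items()},robot.pinch_z)
E
```

```text
{'clock': 0.1, 'joint_positions': [-1.354, 0.379, 1.735, 0.0, 1.028, -0.033], 'dq': [0.0, -0.001, -0.002, -0.0, 0.001, 0.0], 'joint_torque': [0.001, -76.505, -43.53, 0.065, 0.04, -0.0], 'eef_pos': [172.976, -677.897, 180.067], 'eef_rot': [[0.247, -0.969, -0.0], [-0.969, -0.247, 0.001], [-0.001, -0.0, -1.0]], 'force': [-0.082, -1.176, 0.069], 'wrist_torque': [-0.04, -0.001, -0.064], 'finger_gap': 91.236} 18.8
```

View pics/top0.png

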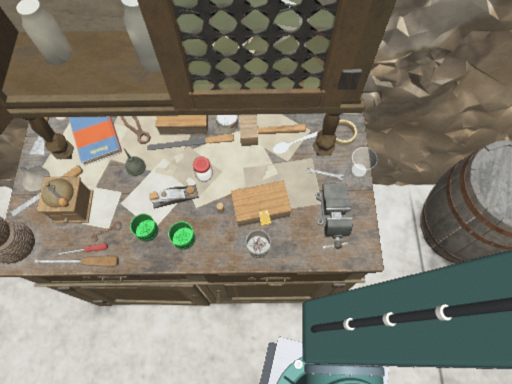

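View pics/side0.png

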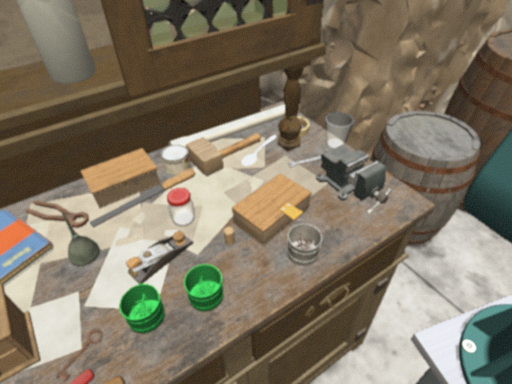

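Top view: the box is at (261,203), the tab at (265,217) and the cork at (221,207). There are three round tins: grey with nails at (258,244), and green ones at (144,228) and (181,235). The grey one in front of the tab is the nail_tin. I'll confirm that in an enlarged crop.

```bash
python3 - <<'E'
from h import *
a=cv2.imread("pics/top0.png")[165:270,160:360]; cv2.imwrite("pics/topc.png",cv2.resize(a,None,fx=4,fy=4,interpolation=cv2.INTER_CUBIC))
a=cv2.imread("pics/side0.png")[160:280,180:380]; cv2.imwrite("pics/sidec.png",cv2.resize(a,None,fx=4,fy=4,interpolation=cv2.INTER_CUBIC))
d=load("pics/top0.npz")
print(ray(d,261,203,60),ray(d,265,217,62),ray(d,258,242,61),ray(d,221,207,42),ray(d,181,234,61))
E
```

```text
[514.15212208 303.16145733  60.        ] [471.65156193 279.7528263   62.        ] [389.85527937 281.0423372   61.        ] [476.85883062 424.07317461  42.        ] [356.68021968 513.27747214  61.        ]
```

View pics/topc.png

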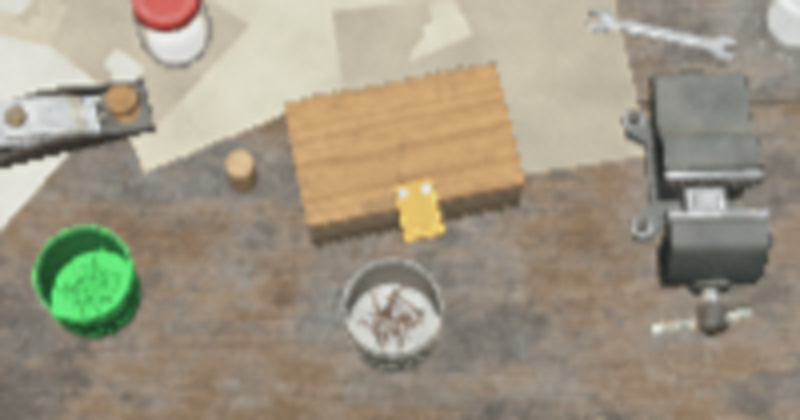

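View pics/sidec.png

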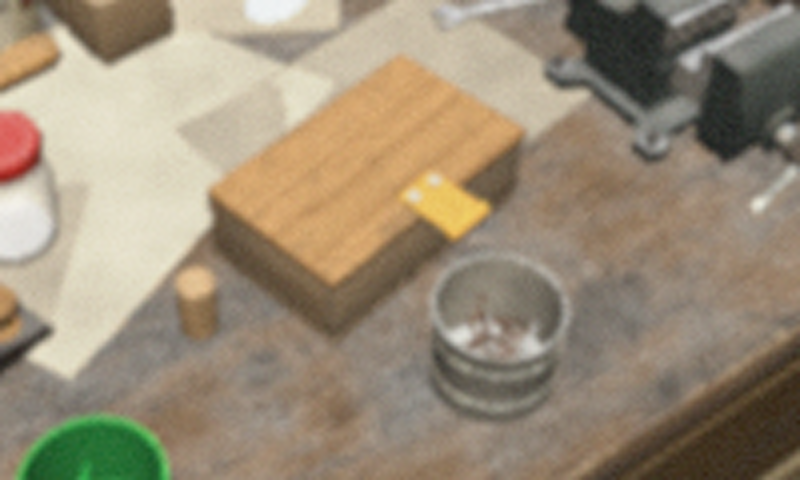

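The crops confirm the grey nail tin at topc (392,313), in front of the brass tab at (420,212). The cork is at (240,168) and the nearest green tin at (90,280). Next I fit the poses.

```bash
cat >> h.py <<'E'
def boxT(p):
    c,s=np.cos(p[2]),np.sin(p[2]); return np.array([[c,-s,0],[s,c,0],[0,0,1.]]),np.array([p[0],p[1],0.])
E
python3 - <<'E'
from h import *
from scipy.optimize import least_squares
dt=load("pics/top0.npz"); ds=load("pics/side0.npz")
T=lambda a:np.array(a)/4.-.375+[160,165]
S=lambda a:np.array(a)/4.-.375+[180,160]
cor=np.array([[53,86,60],[53,-86,60],[-53,-86,60],[-53,86,60]],float)
ut=T([[285,102],[495,64],[523,182],[307,227]]); us=S([[402,57],[525,132],[335,283],[212,190]])
# side: back-left? order guess by nearest
def res(p,per):
    R,t=boxT(p); P=cor@R.T+t
    return np.r_[(proj(dt,P)-ut).ravel(),(proj(ds,P)-us[per]).ravel()]
R,t=boxT([514,303,.2]); print(proj(ds,cor@R.T+t), us)
per=[0,1,2,3]
pr=proj(ds,cor@R.T+t); per=[int(np.argmin(np.linalg.norm(us-q,axis=1))) for q in pr]; print(per)
r=least_squares(res,[514,303,.2],args=(per,)); print(r.x,np.round(r.fun,1))
B=r.x; np.save("box.npy",B)
R,t=boxT(B)
print("tab edge", R@[-81,0,60]+t,"tab top px->",ray(dt,*T([[420,238]])[0],64))
print("hinge",R@[55,0,53]+t)
# objects: rim ellipse centres
for nm,uT,uS,z in(("tin",(392,305),(501,302),61),("cork",(240,157),(197,276),42)):
    a=ray(dt,*T([uT])[0],z); b=ray(ds,*S([uS])[0],z)
    for q in(a,b): print(nm,q,"box frame",R.T@(q-t))
for nm,u in(("green",(83,268)),("vice left bracket front",(640,230)),("plane end",(155,125)),("vice front jaw left",(672,225))):
    q=ray(dt,*T([u])[0],61 if nm=="green" else 10); print(nm,q,"box",R.T@(q-t))
# bench edge
print("edge",ray(dt,260,275,0))
E
```

```text
[[233.11501875 200.9368491 ]
 [291.73530864 176.20428962]
 [317.05298085 201.00417708]
 [255.530125   229.77086555]] [[280.125 173.875]
 [310.875 192.625]
 [263.375 230.375]
 [232.625 207.125]]
[3, 0, 1, 2]
[5.21399419e+02 3.07059713e+02 4.50623887e-01] [-0.5  0.3  0.  -0.2  0.7  0.9 -0.   0.2 -1.4 -0.3 -0.2 -1.2  1.  -0.4
 -0.   0.4]
tab edge [448.48519838 271.78200789  60.        ] tab top px-> [448.40678223 275.1699333   64.        ]
hinge [570.90907423 331.01371072  53.        ]
tin [392.95505441 282.99690631  61.        ] box frame [-126.10248471   34.28026705   61.        ]
tin [392.83748511 280.57057839  61.        ] box frame [-127.26504958   32.14735059   61.        ]
cork [485.95438385 431.28883458  42.        ] box frame [ 22.19841081 127.26529625  42.        ]
cork [483.61165341 428.58757547  42.        ] box frame [ 18.91307024 125.85401172  42.        ]
green [363.34281227 517.51552372  61.        ] box [-50.61945824 258.28513198  61.        ]
vice left bracket front [515.48854041 110.92947585  10.        ] box [ -90.7408864  -173.97729748   10.        ]
plane end [507.07623306 513.38277027  10.        ] box [ 76.96592734 191.96511019  10.        ]
vice front jaw left [525.86958702  87.04032279  10.        ] box [ -91.80049856 -200.0029576    10.        ]
edge [307.40617128 254.10727078   0.        ]
```

Both cameras agree to about 3 mm: box at (521,307), yaw 0.45; tin at box (-127,33). My plan is to push the tin low with two part-open fingertips so it nests between them, along roughly (-0.2,0.98). First I'll work out the approach.

```bash
cat >> h.py <<'E'
def to(*wps):
    s=robot.sense(); p=np.array(s["eef_pos"]); R=np.array(s["eef_rot"])
    for w in wps:
        d=R.T@(np.array(w,float)-p); print(w,"units",np.round(d/50,3),"n>=",np.ceil(np.abs(d/50).max())); p=np.array(w,float)
E
python3 - <<'E'
from h import *
to([350,-500,180],[480,-250,180],[500,0,180],[408,205,180])
E
```

```text
[350, -500, 180] units [-2.572e+00 -4.310e+00  4.000e-03] n>= 5.0
[480, -250, 180] units [-4.202e+00 -3.755e+00  4.000e-03] n>= 5.0
[500, 0, 180] units [-4.746 -1.624  0.005] n>= 5.0
[408, 205, 180] units [-4.428e+00  7.690e-01  4.000e-03] n>= 5.0
```

```bash
python3 -m jog '{"gripper":[1,1,1,1,1,1,1,1,1,1,1,1],"travel":[[-0.43,-0.72,0],[-0.43,-0.72,0],[-0.43,-0.72,0],[-0.43,-0.72,0],[-0.43,-0.72,0],[-0.43,-0.72,0],[-0.7,-0.63,0],[-0.7,-0.63,0],[-0.7,-0.63,0],[-0.7,-0.63,0],[-0.7,-0.63,0],[-0.7,-0.63,0]],"twist":[0,0,0,0,0,0,0,0,0,0,0,0]}'
python3 -m jog '{"gripper":[0.44,0.44,0.44,0.44,0.44,0.44,0.44,0.44,0.44,0.44,0.44,0.44],"travel":[[-0.79,-0.27,0],[-0.79,-0.27,0],[-0.79,-0.27,0],[-0.79,-0.27,0],[-0.79,-0.27,0],[-0.79,-0.27,0],[-0.74,0.13,0],[-0.74,0.13,0],[-0.74,0.13,0],[-0.74,0.13,0],[-0.74,0.13,0],[-0.74,0.13,0]],"twist":[0,0,0,0,0,0,0,0,0,0,0,0]}'
python3 -m jog '{"gripper":[0.44,0.44,0.44,0.44,0.44,0.44,0.44,0.44,0.44,0.44,0.44],"travel":[[0,0,0],[0,0,0],[0,0,0],[0,0,0],[0,0,0],[0,0,0],[0,0,0],[0,0,0],[0,0,0],[0,0,0],[0,0,0]],"twist":[-8,-8,-8,-8,-8,-8,-8,-8,-8,-8,-7]}'
python3 - <<'E'
from h import *
s=robot.sense();print(np.round(s["eef_rot"],3),s["joint_positions"],s["clock"])
to([408,205,180],[408,205,14])
snap("side","pics/side1.png");snap("top","pics/top1.png")
a=cv2.imread("pics/side1.png");b=cv2.imread("pics/top1.png");cv2.imwrite("pics/both1.png",cv2.resize(np.vstack([a[60:300,150:450],b[120:300,150:450]]),None,fx=1.4,fy=1.4))
E
```

```text
clock: 1.3
eef_pos: [482.1, -247.8, 180.5]
eef_rot: [[0.247, -0.969, -0.0], [-0.969, -0.247, 0.0], [-0.0, 0.0, -1.0]]
force: [1.5, -0.3, -0.2]
finger_gap: 91.1
clock: 2.5
eef_pos: [407.9, 206.6, 180.6]
eef_rot: [[0.247, -0.969, -0.0], [-0.969, -0.247, -0.0], [0.0, 0.0, -1.0]]
force: [0.8, 0.2, -0.1]
finger_gap: 39.9
clock: 3.6
eef_pos: [408.7, 205.4, 180.5]
eef_rot: [[0.979, 0.202, -0.0], [0.202, -0.979, -0.0], [-0.0, 0.0, -1.0]]
force: [-0.4, 0.6, 0.8]
finger_gap: 40.2
[[ 0.979  0.202 -0.   ]
 [ 0.202 -0.979 -0.   ]
 [-0.     0.    -1.   ]] [ 4.14659185e-01 -1.65817755e-02  2.21103585e+00 -2.63461615e-05
  9.47502724e-01  2.11576337e-01] 3.6
[408, 205, 180] units [-0.015  0.004  0.009] n>= 1.0
[408, 205, 14] units [ 1.00e-03 -0.00e+00  3.32e+00] n>= 4.0
```

View pics/both1.png

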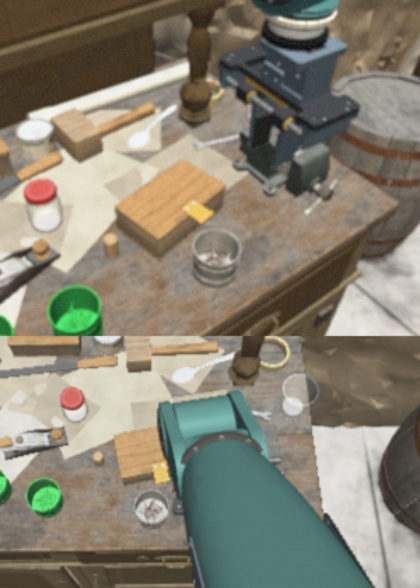

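The gripper hangs right of the tin with all its surroundings clear. The tin is at (216,257) in the side half of the picture. I'll look closer at the finger shape.

```bash
python3 - <<'E'
from h import *
a=cv2.imread("pics/side1.png")[60:230,290:420];cv2.imwrite("pics/fing.png",cv2.resize(a,None,fx=3.5,fy=3.5,interpolation=cv2.INTER_CUBIC))
E
```

```text
(no output)
```

View pics/fing.png

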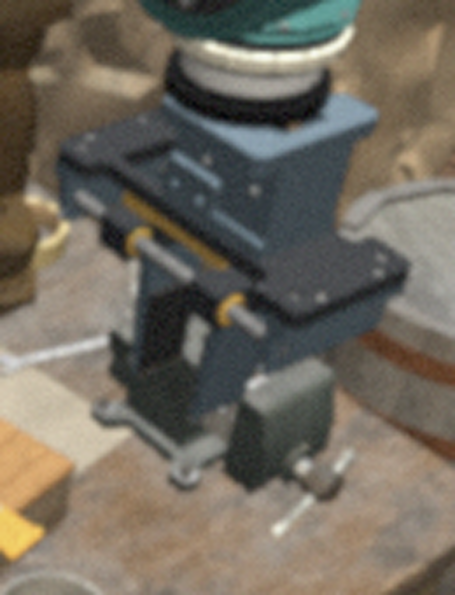

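```bash
python3 -m jog '{"gripper":[0.44,0.44,0.44,0.44,0.44,0.44],"travel":[[0,0,0.8],[0,0,0.8],[0,0,0.8],[0,0,0.6],[0,0,0.3],[0,0,0]],"twist":[0,0,0,0,0,0]}'; python3 - <<'E'
from h import *
print(robot.sense()["force"],robot.sense()["joint_torque"])
snap("side","pics/side2.png")
a=cv2.imread("pics/side2.png")[130:290,200:400];cv2.imwrite("pics/s2.png",cv2.resize(a,None,fx=3.5,fy=3.5,interpolation=cv2.INTER_CUBIC))
E
```

```text
clock: 4.3
eef_pos: [407.4, 204.8, 13.8]
eef_rot: [[0.981, 0.193, -0.004], [0.193, -0.981, -0.002], [-0.004, 0.001, -1.0]]
force: [-0.0, 0.0, 0.0]
finger_gap: 40.3
[-0.02807278  0.04646352  0.04496431] [-1.81893882e-02 -4.84192872e+01 -2.53719699e+01  4.58152103e-02
 -6.93017542e-01  6.22297506e-03]
```

View pics/s2.png

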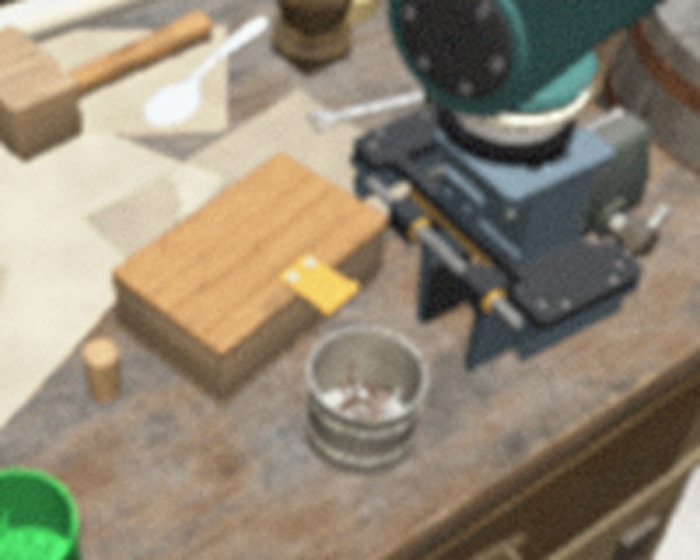

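The picture shows the fingertips low, right of the tin, at about (480,330), lined up with it at (368,395). I'll push along -tool y.

```bash
python3 -m jog '{"gripper":[0.44,0.44,0.44,0.44,0.44,0.44,0.44,0.44,0.44,0.44,0.44,0.44],"travel":[[0,-0.16,0],[0,-0.16,0],[0,-0.1,0],[0,-0.06,0],[0,-0.06,0],[0,-0.06,0],[0,-0.06,0],[0,-0.06,0],[0,-0.08,0],[0,-0.08,0],[0,-0.08,0],[0,-0.08,0]],"twist":[0,0,0,0,0,0,0,0,0,0,0,0]}'; python3 - <<'E'
from h import *
snap("side","pics/side3.png")
a=cv2.imread("pics/side3.png")[130:290,200:400];cv2.imwrite("pics/s3.png",cv2.resize(a,None,fx=3.5,fy=3.5,interpolation=cv2.INTER_CUBIC))
E
```

```text
clock: 5.55
eef_pos: [398.7, 256.8, 15.6]
eef_rot: [[0.981, 0.196, 0.0], [0.196, -0.981, 0.0], [0.0, -0.0, -1.0]]
force: [1.5, -2.0, 1.1]
finger_gap: 40.0
```

View pics/s3.png

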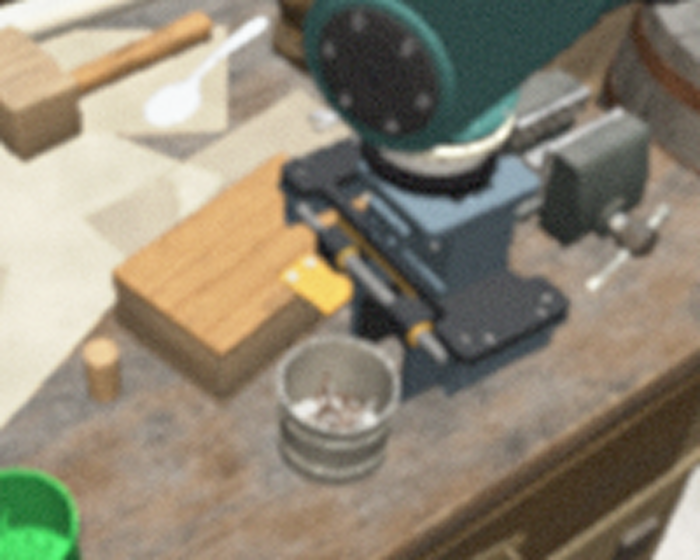

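The tin is sliding upright, nested between the fingertips at (340,400), with about 2 N. I carry on with the push.

```bash
python3 -m jog '{"gripper":[0.44,0.44,0.44,0.44,0.44,0.44,0.44,0.44,0.44,0.44,0.44,0.44],"travel":[[0,-0.09,0],[0,-0.09,0],[0,-0.09,0],[0,-0.09,0],[0,-0.09,0],[0,-0.09,0],[0,-0.09,0],[0,-0.09,0],[0,-0.09,0],[0,-0.09,0],[0,-0.09,0],[0,-0.09,0]],"twist":[0,0,0,0,0,0,0,0,0,0,0,0]}';  python3 -m jog '{"gripper":[0.44,0.44,0.44,0.44,0.44,0.44,0.44,0.44,0.44,0.44,0.44],"travel":[[0,-0.09,0],[0,-0.09,0],[0,-0.09,0],[0,-0.09,0],[0,-0.09,0],[0,-0.06,0],[0,-0.06,0],[0,-0.06,0],[0,0,0],[0,0.2,0],[0,0.2,0]],"twist":[0,0,0,0,0,0,0,0,0,0,0]}';python3 - <<'E'
from h import *
snap("side","pics/side4.png")
a=cv2.imread("pics/side4.png")[130:310,180:380];cv2.imwrite("pics/s4.png",cv2.resize(a,None,fx=3.2,fy=3.2,interpolation=cv2.INTER_CUBIC))
E
```

```text
clock: 6.8
eef_pos: [388.0, 309.8, 15.6]
eef_rot: [[0.981, 0.196, -0.0], [0.196, -0.981, -0.0], [-0.0, -0.0, -1.0]]
force: [-0.4, -2.3, 0.4]
finger_gap: 40.1
clock: 7.9
eef_pos: [385.9, 320.0, 15.6]
eef_rot: [[0.98, 0.197, -0.0], [0.197, -0.98, 0.0], [-0.0, -0.0, -1.0]]
force: [-0.7, 0.2, -1.0]
finger_gap: 40.2
```

View pics/s4.png

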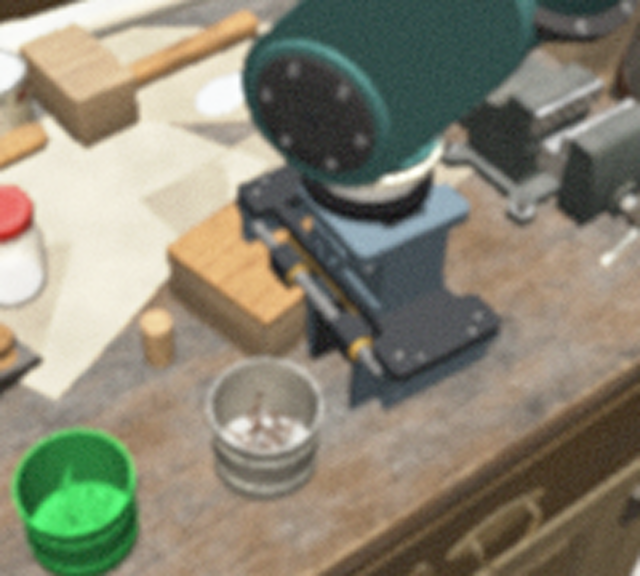

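```bash
python3 - <<'E'
from h import *
d=load("pics/side4.npz"); B=np.load("box.npy");R,t=boxT(B)
q=ray(d,264/3.2-.34+180,400/3.2-.34+130,61); print(q,R.T@(q-t))
g=ray(d,75/3.2-.34+180,478/3.2-.34+130,61); print("green",g)
# raise path
s=robot.sense();p=s["eef_pos"];Q=np.array(s["eef_rot"])
for w in ([-120,0],[-140,0],[-150,0]): print(w,R@[w[0],w[1],0]+t)
E
```

```text
[375.76716927 386.24175963  61.        ] [-96.60865416 134.70455242  61.        ]
green [360.45135594 515.72463534  61.        ]
[-120, 0] [413.37835162 254.79644604   0.        ]
[-140, 0] [395.37484047 246.08590151   0.        ]
[-150, 0] [386.37308489 241.73062924   0.        ]
```

The tin now stands at box y ≈ 135 (it must pass 115), upright, and the green tin hasn't moved. Next I lift away, close the fingers, and turn the jaws to line up with the box's y.

```bash
python3 -m jog '{"gripper":[0.44,0.44,0.44,0,0,0,0,0,0,0,0,0],"travel":[[0,0.2,0],[0,0.2,-0.6],[0,0.2,-0.8],[0,0,-0.8],[0,0,-0.3],[0,0,0],[0,0,0],[0,0,0],[0,0,0],[0,0,0],[0,0,0],[0,0,0]],"twist":[0,0,0,0,8.4,8.4,8.4,8.4,8.4,8.4,8.4,8.4]}' 5;  python3 -m jog '{"gripper":[0,0],"travel":[[0,0,0],[0,0,0]],"twist":[8.4,0]}'
python3 - <<'E'
from h import *
B=np.load("box.npy");R,t=boxT(B)
s=robot.sense();print(np.round(R.T@np.array(s["eef_rot"]),3),R.T@(np.array(s["eef_pos"])-t))
to(R@[-125,0,140]+t,R@[-125,0,40]+t)
E
```

```text
clock: 9.15
eef_pos: [391.8, 290.6, 140.6]
eef_rot: [[0.555, -0.832, -0.0], [-0.832, -0.555, -0.0], [-0.0, 0.0, -1.0]]
force: [0.7, -0.8, -0.6]
finger_gap: 0.8
clock: 9.35
eef_pos: [391.8, 290.7, 140.6]
eef_rot: [[0.431, -0.902, -0.0], [-0.902, -0.431, 0.0], [-0.0, 0.0, -1.0]]
force: [0.3, 0.1, -0.2]
finger_gap: 0.2
[[-0.005 -1.    -0.   ]
 [-1.     0.005  0.   ]
 [-0.     0.    -1.   ]] [-123.82801561   41.69457042  140.57400003]
[408.87747383 252.61880991 140.        ] units [0.834 0.019 0.011] n>= 1.0
[408.87747383 252.61880991  40.        ] units [ 0. -0.  2.] n>= 2.0
```

```bash
python3 -m jog '{"gripper":[0,0,0,0,0,0,0],"travel":[[0.42,0.01,0],[0.42,0.01,0],[0,0,0.6],[0,0,0.7],[0,0,0.5],[0,0,0.2],[0,0,0]],"twist":[0,0,0,0,0,0,0]}';  python3 -m jog '{"gripper":[0,0,0],"travel":[[0,-0.1,0],[0,-0.08,0],[0,0,0]],"twist":[0,0,0]}'
python3 - <<'E'
from h import *
B=np.load("box.npy");R,t=boxT(B)
s=robot.sense();print(R.T@(np.array(s["eef_pos"])-t),R.T@s["force"])
snap("side","pics/side5.png");snap("top","pics/top5.png")
a=cv2.imread("pics/side5.png")[130:310,180:380];b=cv2.imread("pics/top5.png")[170:270,200:300]
cv2.imwrite("pics/s5.png",cv2.resize(a,None,fx=3.2,fy=3.2,interpolation=cv2.INTER_CUBIC))
E
```

```text
clock: 10.05
eef_pos: [408.4, 252.4, 39.8]
eef_rot: [[0.436, -0.9, -0.002], [-0.9, -0.436, -0.001], [0.0, 0.002, -1.0]]
force: [-0.1, 0.9, 0.4]
finger_gap: 0.5
clock: 10.35
eef_pos: [418.6, 257.6, 41.8]
eef_rot: [[0.434, -0.901, 0.002], [-0.901, -0.434, 0.001], [-0.0, -0.002, -1.0]]
force: [0.2, -0.1, -0.2]
finger_gap: 0.4
[-114.07116188    0.29952653   41.81850353] [ 0.14162482 -0.19957499 -0.17895294]
```

View pics/s5.png

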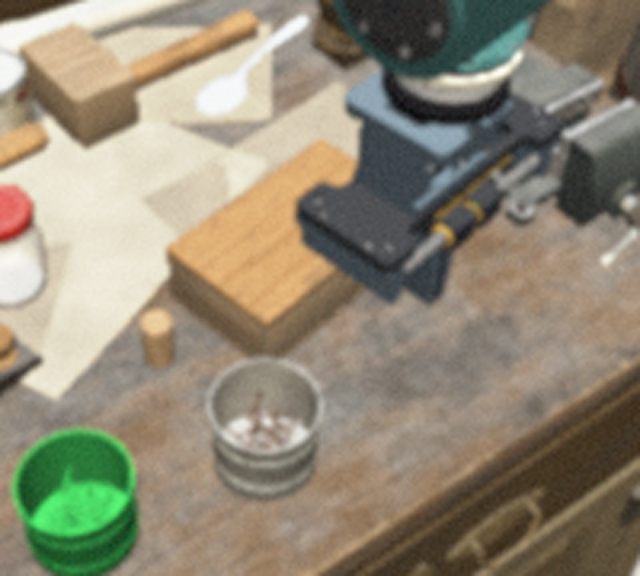

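The picture shows the fingers at (425,285) standing in front of the tab. Nothing else is near them. I approach gently, watching the force.

```bash
cat > st.py <<'E'
from h import *
B=np.load("box.npy");R,t=boxT(B)
s=robot.sense();print("box",np.round(R.T@(np.array(s["eef_pos"])-t),1),"F",np.round(R.T@np.array(s["force"]),1),"T",np.round(R.T@np.array(s["wrist_torque"]),2))
E
python3 -m jog '{"gripper":[0,0,0,0,0],"travel":[[0,-0.08,0],[0,-0.06,0],[0,-0.06,0],[0,-0.04,0],[0,0,0]],"twist":[0,0,0,0,0]}' >/dev/null; python3 st.py
python3 -m jog '{"gripper":[0,0],"travel":[[0,-0.04,0],[0,0,0]],"twist":[0,0]}' >/dev/null; python3 st.py
python3 -m jog '{"gripper":[0,0],"travel":[[0,-0.03,0],[0,0,0]],"twist":[0,0]}' >/dev/null; python3 st.py
```

```text
box [-103.4    0.2   40.6] F [-0.   0.4  0.3] T [0.   0.02 0.02]
box [-101.5    0.2   40.7] F [0.7 0.4 0.3] T [-0.01 -0.05  0.03]
box [-100.     0.2   40.7] F [ 0.3 -0.1 -0.1] T [-0.   -0.01 -0.06]
```

```bash
for i in 1; do
python3 -m jog '{"gripper":[0,0],"travel":[[0,-0.03,0],[0,0,0]],"twist":[0,0]}' >/dev/null; python3 st.py
python3 -m jog '{"gripper":[0,0],"travel":[[0,-0.03,0],[0,0,0]],"twist":[0,0]}' >/dev/null; python3 st.py
done
```

```text
box [-98.5   0.2  40.7] F [0.1 0.  0.7] T [-0.03 -0.03 -0.05]
box [-97.    0.2  40.7] F [ 0.   1.5 -0.8] T [-0.03 -0.06  0.02]
```

```bash

python3 -m jog '{"gripper":[0,0],"travel":[[0,-0.02,0],[0,0,0]],"twist":[0,0]}' >/dev/null; python3 st.py
python3 -m jog '{"gripper":[0,0],"travel":[[0,-0.02,0],[0,0,0]],"twist":[0,0]}' >/dev/null; python3 st.py
```

```text
box [-96.1   0.2  40.6] F [ 0.1  0.7 -0.4] T [-0.04  0.01 -0.01]
box [-95.    0.2  40.7] F [-0.4 -0.3 -0.1] T [-0.06 -0.02 -0.  ]
```

```bash

python3 -m jog '{"gripper":[0,0],"travel":[[0,-0.02,0],[0,0,0]],"twist":[0,0]}' >/dev/null; python3 st.py
python3 -m jog '{"gripper":[0,0],"travel":[[0,-0.02,0],[0,0,0]],"twist":[0,0]}' >/dev/null; python3 st.py
```

```text
box [-94.1   0.2  40.7] F [0.2 0.5 0. ] T [-0.01 -0.   -0.06]
box [-93.1   0.2  40.6] F [-0.1  0.4  0.5] T [-0.05  0.02  0.01]
```

```bash

python3 -m jog '{"gripper":[0,0],"travel":[[0,-0.02,0],[0,0,0]],"twist":[0,0]}' >/dev/null; python3 st.py
python3 -m jog '{"gripper":[0,0],"travel":[[0,-0.02,0],[0,0,0]],"twist":[0,0]}' >/dev/null; python3 st.py
python3 -m jog '{"gripper":[0,0],"travel":[[0,-0.02,0],[0,0,0]],"twist":[0,0]}' >/dev/null; python3 st.py
python3 - <<'E'
from h import *
snap("side","pics/side6.png");snap("top","pics/top6.png")
a=cv2.imread("pics/side6.png")[160:260,260:360]
cv2.imwrite("pics/s6.png",cv2.resize(a,None,fx=6,fy=6,interpolation=cv2.INTER_CUBIC))
E
```

```text
box [-92.    0.2  40.7] F [ 0.5 -0.3 -0.2] T [-0.   -0.01 -0.06]
box [-91.1   0.2  40.6] F [ 0.1  0.2 -1.5] T [-0.07  0.04  0.02]
box [-90.1   0.2  40.7] F [0.7 0.5 1.1] T [ 0.08 -0.02  0.02]
```

View pics/s6.png

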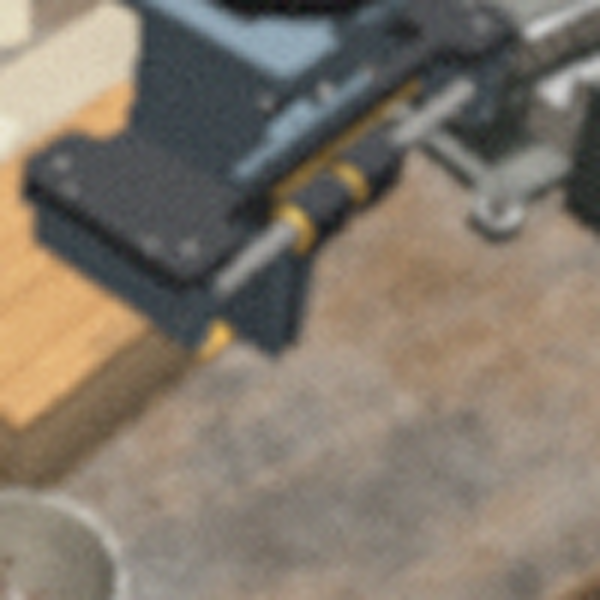

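The tab's left corner is visible at (215,340) beside the finger at (280,340), and there's still no contact force. I keep stepping in.

```bash

for k in a; do
python3 -m jog '{"gripper":[0,0],"travel":[[0,-0.02,0],[0,0,0]],"twist":[0,0]}' >/dev/null; python3 st.py
python3 -m jog '{"gripper":[0,0],"travel":[[0,-0.02,0],[0,0,0]],"twist":[0,0]}' >/dev/null; python3 st.py
done
python3 - <<'E'
from h import *
d=robot.get_image("side");s=robot.sense();B=np.load("box.npy");R,t=boxT(B)
p=np.array(s["eef_pos"]);
im=cv2.resize(d["pixels"][160:260,260:360],None,fx=6,fy=6,interpolation=cv2.INTER_CUBIC)
def dr(P,c):
    for u in proj(d,P): cv2.circle(im,tuple(int(v) for v in (u-[260,160]+.5)*6),3,c,-1)
Q=np.array(s["eef_rot"])
dr([p+Q@[sx*13.5,sy*16,-z] for sx in(-1,1) for sy in(-1,1) for z in (0,30)],(0,0,255))
dr([R@[-81,y,z]+t for y in(-15,15) for z in(60,64)],(255,0,0))
cv2.imwrite("pics/s7.png",im)
E
```

```text
box [-89.    0.2  40.7] F [ 0.4 -0.3  0. ] T [ 0.03  0.06 -0.  ]
box [-88.    0.2  40.7] F [ 0.4  0.  -0.7] T [-0.03 -0.04 -0.09]
```

View pics/s7.png

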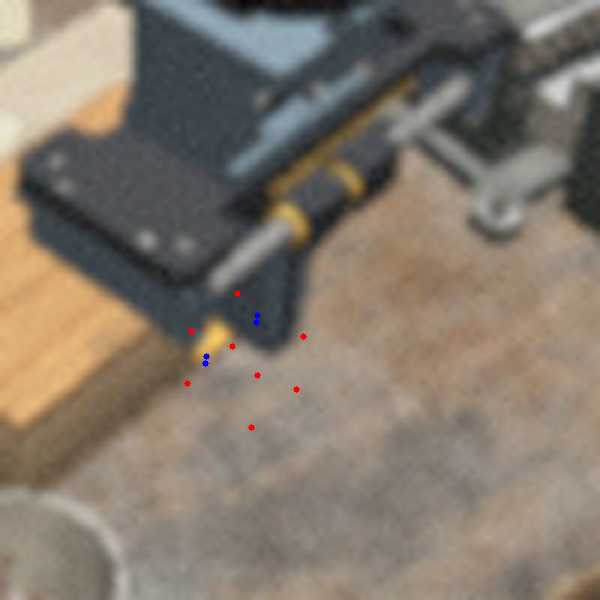

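The drawn finger box doesn't match what's visible: the fingers seem to end above the predicted TCP. I'll check that on the earlier clear pictures.

```bash

python3 - <<'E'
from h import *
def Q(a): x=np.array([np.cos(a),np.sin(a),0]);z=np.array([0,0,-1.]);return np.c_[x,np.cross(z,x),z]
out=[]
for f,p,a,g,(r0,c0) in(("pics/side1",[408.7,205.4,180.5],np.arctan2(.202,.979),20,(80,280)),("pics/side2",[407.4,204.8,13.8],.195,20,(140,260))):
    d=load(f+".npz");im=cv2.resize(cv2.imread(f+".png")[r0:r0+130,c0:c0+130],None,fx=4,fy=4,interpolation=cv2.INTER_CUBIC)
    for sx in(-g-13.5,-g,g,g+13.5):
      for sy in(-16,16):
        for z,c in((0,(0,0,255)),(30,(0,255,255)),(60,(0,255,0))):
          u=proj(d,np.array(p)+Q(a)@[sx,sy,-z])[0]; cv2.circle(im,tuple(int(v) for v in (u-[c0,r0]+.5)*4),3,c,-1)
    out.append(im)
cv2.imwrite("pics/chk.png",cv2.resize(np.hstack(out),None,fx=.76,fy=.76))
E
```

```text
(no output)
```

View pics/chk.png

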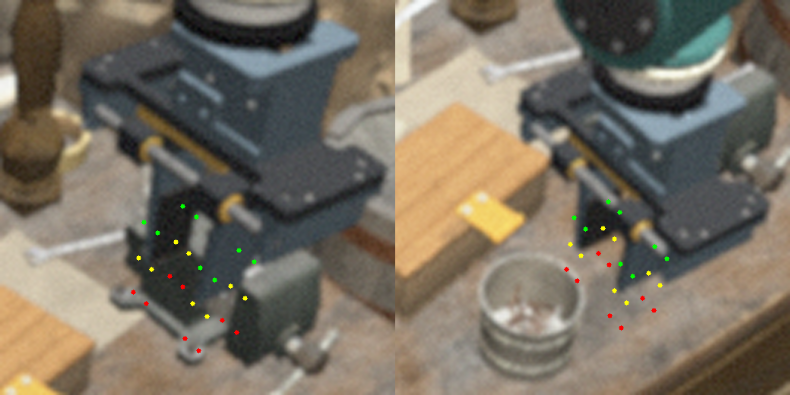

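```bash

python3 - <<'E'
from h import *
def Q(a): x=np.array([np.cos(a),np.sin(a),0]);z=np.array([0,0,-1.]);return np.c_[x,np.cross(z,x),z]
f,p,a=("pics/side1",[408.7,205.4,180.5],np.arctan2(.202,.979));r0,c0=60,270
d=load(f+".npz");im=cv2.resize(cv2.imread(f+".png")[r0:r0+140,c0:c0+150],None,fx=4,fy=4,interpolation=cv2.INTER_CUBIC)
for sx in(-89,89):
  for sy in(-38,38):
    for z,c in((79,(0,0,255)),(107,(0,255,255))):
          u=proj(d,np.array(p)+Q(a)@[sx,sy,-z])[0]; cv2.circle(im,tuple(int(v) for v in (u-[c0,r0]+.5)*4),4,c,-1)
cv2.imwrite("pics/chk2.png",im)
E
```

```text
(no output)
```

View pics/chk2.png

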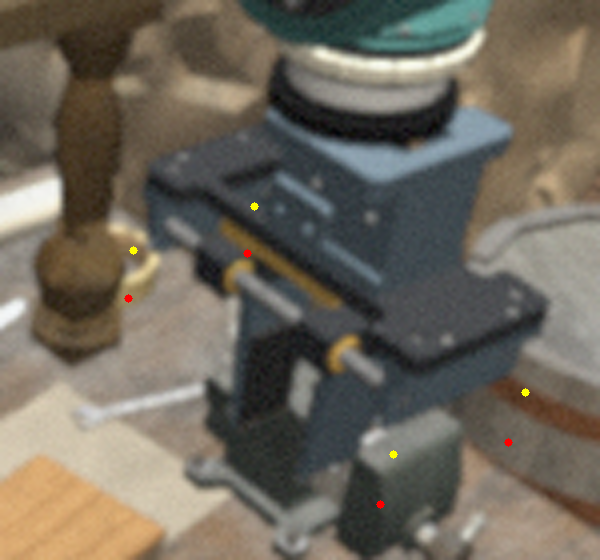

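```bash

python3 - <<'E'
from h import *
d=load("pics/top6.npz");r0,c0=140,210
im=cv2.resize(cv2.imread("pics/top6.png")[r0:r0+130,c0:c0+150],None,fx=5,fy=5,interpolation=cv2.INTER_CUBIC)
B=np.load("box.npy");R,t=boxT(B)
p=R@[-90.1,.2,40.7]+t
Q=np.c_[-R[:,1],-R[:,0],[0,0,-1]]
for sx in(-89,89):
  for sy in(-38,38):
    for z,c in((79,(0,0,255)),(107,(0,255,255))):
          u=proj(d,p+Q@[sx,sy,-z])[0]; cv2.circle(im,tuple(int(v) for v in (u-[c0,r0]+.5)*5),4,c,-1)
for y in(-15,15):
  u=proj(d,R@[-81,y,64]+t)[0]; cv2.circle(im,tuple(int(v) for v in (u-[c0,r0]+.5)*5),4,(255,0,0),-1)
u=proj(d,p)[0]; cv2.circle(im,tuple(int(v) for v in (u-[c0,r0]+.5)*5),4,(0,255,0),-1)
cv2.imwrite("pics/chk3.png",im)
E
```

```text
(no output)
```

View pics/chk3.png

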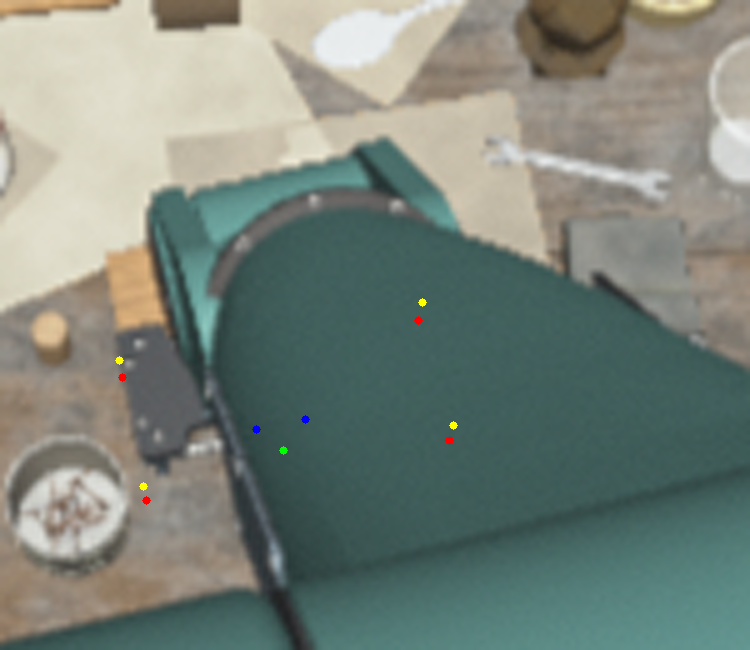

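```bash

python3 - <<'E'
from h import *
dt=load("pics/top6.npz");ds=load("pics/side6.npz")
def P(d): return d["K"]@np.c_[cv2.Rodrigues(d["rvec"])[0],d["tvec"].reshape(3)]
B=np.load("box.npy");R,t=boxT(B)
for a,b in(((118,332),(28,178)),((143,460),(185,280))):
    u=np.array(a)/5-.4+[210,140];v=np.array(b)/6-.4+[260,160]
    X=cv2.triangulatePoints(P(dt),P(ds),u.astype(float),v.astype(float));X=(X[:3]/X[3]).ravel()
    print(X,"box",R.T@(X-t),"rel tcp",R.T@(X-t)-[-90.1,.2,40.7],"reproj",proj(ds,X)[0]-v,proj(dt,X)[0]-u)
E
python3 - <<'E'
import cv2
a=cv2.imread("pics/side6.png")[170:230,255:330];cv2.imwrite("pics/s6b.png",cv2.resize(a,None,fx=10,fy=10,interpolation=cv2.INTER_CUBIC))
E
```

```text
[436.32269024 361.91251854 188.72403137] box [-52.6941012   86.43038614 188.72403137] rel tcp [ 37.4058988   86.23038614 148.02403137] reproj [-1.1821724  -0.61185935] [0.39222188 0.58707867]
[369.76146061 330.74745636 191.53443456] box [-126.1841263    87.36558666  191.53443456] rel tcp [-36.0841263   87.16558666 150.83443456] reproj [0.75008571 0.40981364] [-0.22360888 -0.38622962]
```

View pics/s6b.png

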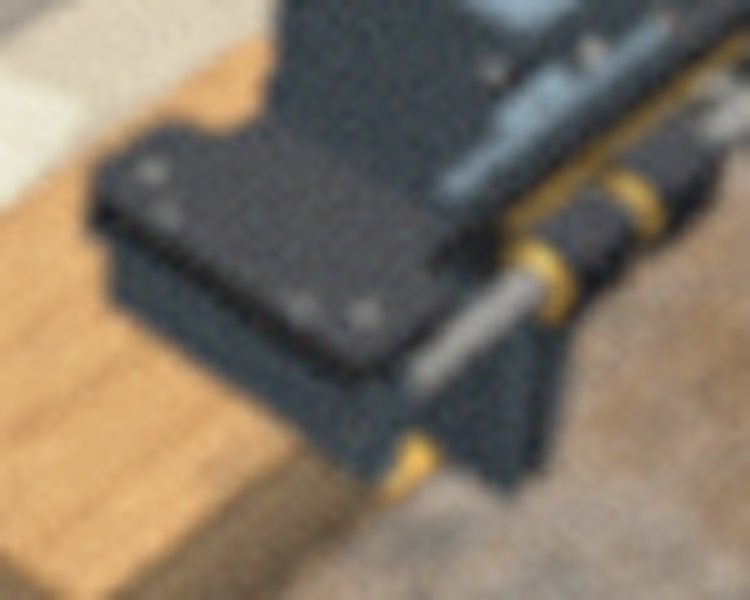

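```bash

python3 - <<'E'
from h import *
ds=load("pics/side6.npz");B=np.load("box.npy");R,t=boxT(B)
for dz in(0,20,25,30,35):
    P=[R@(np.array([-90.1,.2,40.7])+[x,y,dz])+t for x,y in((-16,14),(-16,-14),(16,14))]
    print(dz,np.round((proj(ds,P)-[255,170]+.5)*10).tolist())
E
```

```text
0 [[474.0, 618.0], [551.0, 552.0], [368.0, 544.0]]
20 [[481.0, 561.0], [559.0, 494.0], [373.0, 487.0]]
25 [[483.0, 546.0], [561.0, 479.0], [374.0, 472.0]]
30 [[484.0, 532.0], [563.0, 465.0], [375.0, 457.0]]
35 [[486.0, 517.0], [565.0, 450.0], [376.0, 443.0]]
```

Triangulation shows the tool's x and y are right, but the fingers visibly end about 30 mm above the reported TCP. That puts them above the tab at the moment, which explains why I felt no contact. I back off, go lower (TCP z ≈ 5) and approach again.

```bash

python3 -m jog '{"gripper":[0,0,0,0,0,0,0],"travel":[[0,0.2,0],[0,0.25,0],[0,0,0.2],[0,0,0.2],[0,0,0.2],[0,0,0.11],[0,0,0]],"twist":[0,0,0,0,0,0,0]}' >/dev/null; python3 st.py
python3 -m jog '{"gripper":[0,0,0,0],"travel":[[0,-0.06,0],[0,-0.06,0],[0,-0.04,0],[0,0,0]],"twist":[0,0,0,0]}' >/dev/null; python3 st.py
python3 -m jog '{"gripper":[0,0],"travel":[[0,-0.03,0],[0,0,0]],"twist":[0,0]}' >/dev/null; python3 st.py
python3 -m jog '{"gripper":[0,0],"travel":[[0,-0.03,0],[0,0,0]],"twist":[0,0]}' >/dev/null; python3 st.py
```

```text
box [-111.2    0.2    4. ] F [0.6 0.1 0.2] T [-0.01 -0.02  0.05]
box [-102.     0.2    5.4] F [0.1 0.6 1.3] T [-0.05 -0.    0.02]
box [-101.     0.2    5.3] F [-0.6 -0.2  0.5] T [-0.01  0.   -0.02]
box [-99.5   0.2   5.2] F [ 0.5 -0.5 -0. ] T [-0.05 -0.01 -0.01]
```

```bash

python3 -m jog '{"gripper":[0,0],"travel":[[0,-0.03,0],[0,0,0]],"twist":[0,0]}' >/dev/null; python3 st.py
python3 -m jog '{"gripper":[0,0],"travel":[[0,-0.03,0],[0,0,0]],"twist":[0,0]}' >/dev/null; python3 st.py
python3 - <<'E'
from h import *
d=snap("side","pics/side8.png")
a=cv2.imread("pics/side8.png")[170:240,255:335];cv2.imwrite("pics/s8.png",cv2.resize(a,None,fx=9,fy=8,interpolation=cv2.INTER_CUBIC))
E
```

```text
box [-98.    0.2   5.2] F [ 1.4 -0.1 -0. ] T [-0.02  0.06  0.02]
box [-97.8   0.2   4.9] F [-5.7 -0.1  5. ] T [-0.08  0.88  0.06]
```

View pics/s8.png

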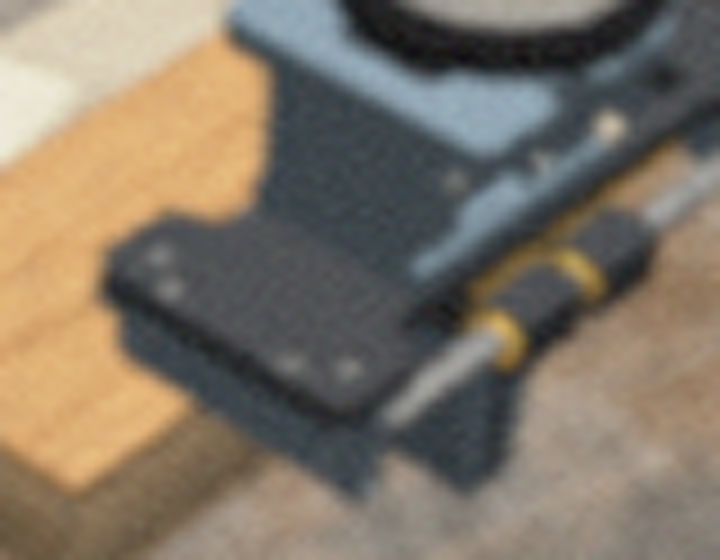

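Contact at TCP x = -97.8, exactly where the tab's front edge should be, with 5.7 N back and 5 N vertical, so friction looks high. I ease off slightly and raise, watching the forces.

```bash

python3 -m jog '{"gripper":[0,0],"travel":[[0,0,-0.04],[0,0,0]],"twist":[0,0]}' >/dev/null; python3 st.py
python3 -m jog '{"gripper":[0,0],"travel":[[0,0,-0.04],[0,0,0]],"twist":[0,0]}' >/dev/null; python3 st.py
```

```text
box [-97.6   0.2   7. ] F [-4.9  0.4 -0.4] T [0.01 0.88 0.01]
box [-97.4   0.2   9.1] F [-6.5 -0.4 -0.1] T [-0.01  0.95 -0.03]
```

```bash

python3 -m jog '{"gripper":[0,0,0,0],"travel":[[0,0,-0.06],[0,-0.01,-0.06],[0,-0.015,-0.08],[0,0,0]],"twist":[0,0,0,0]}' >/dev/null; python3 st.py
python3 - <<'E'
from h import *
d=snap("side","pics/side9.png")
a=cv2.imread("pics/side9.png")[150:240,235:335];cv2.imwrite("pics/s9.png",cv2.resize(a,None,fx=7,fy=6.5,interpolation=cv2.INTER_CUBIC))
E
```

```text
box [-95.9   0.2  19.5] F [-6.9  0.1  0.6] T [0.03 1.08 0.04]
```

View pics/s9.png

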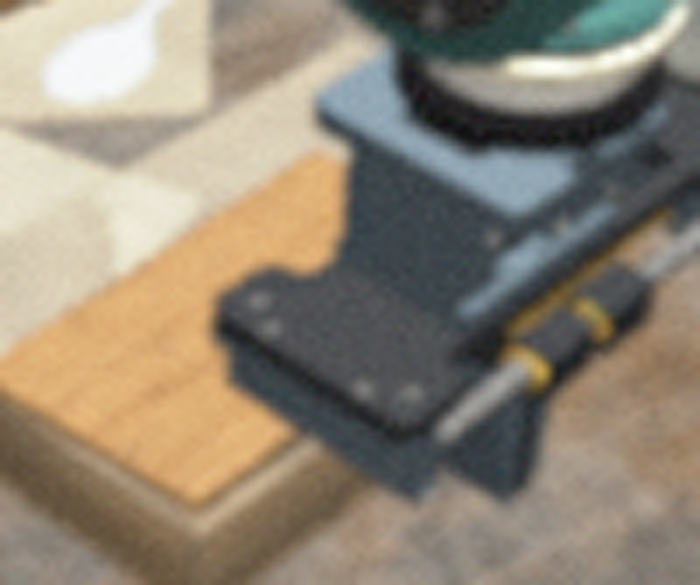

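The front edge of the lid has lifted; the light gap strip at (200,520)-(300,450) shows it. The fingertip carries it on friction at about 7 N. I continue along the arc.

```bash

python3 -m jog '{"gripper":[0,0,0],"travel":[[0,-0.02,-0.11],[0,-0.025,-0.11],[0,0,0]],"twist":[0,0,0]}' >/dev/null; python3 st.py
python3 -m jog '{"gripper":[0,0,0],"travel":[[0,-0.033,-0.11],[0,-0.037,-0.11],[0,0,0]],"twist":[0,0,0]}' >/dev/null; python3 st.py
python3 -m jog '{"gripper":[0,0,0],"travel":[[0,-0.043,-0.11],[0,-0.046,-0.11],[0,0,0]],"twist":[0,0,0]}' >/dev/null; python3 st.py
```

```text
box [-93.4   0.2  31. ] F [-7.2  0.  -0.8] T [0.07 1.09 0.01]
box [-90.    0.2  42. ] F [-8.8  0.1  2.5] T [0.05 1.28 0.04]
box [-85.5   0.2  53.1] F [-8.5  0.7  4.3] T [ 0.1   1.37 -0.01]
```

```bash

python3 -m jog '{"gripper":[0,0,0],"travel":[[0,-0.045,-0.11],[0,-0.05,-0.11],[0,0,0]],"twist":[0,0,0]}' >/dev/null; python3 st.py
python3 -m jog '{"gripper":[0,0,0],"travel":[[0,-0.07,-0.115],[0,-0.07,-0.115],[0,0,0]],"twist":[0,0,0]}' >/dev/null; python3 st.py
python3 - <<'E'
from h import *
d=snap("side","pics/side10.png")
a=cv2.imread("pics/side10.png")[130:240,215:335];cv2.imwrite("pics/s10.png",cv2.resize(a,None,fx=6,fy=5.4,interpolation=cv2.INTER_CUBIC))
E
```

```text
box [-79.7   0.2  64.3] F [-5.7  0.6  3.2] T [ 0.09  0.98 -0.  ]
box [-72.4   0.2  75.9] F [-6.6  1.1  3.2] T [0.16 0.89 0.03]
```

View pics/s10.png

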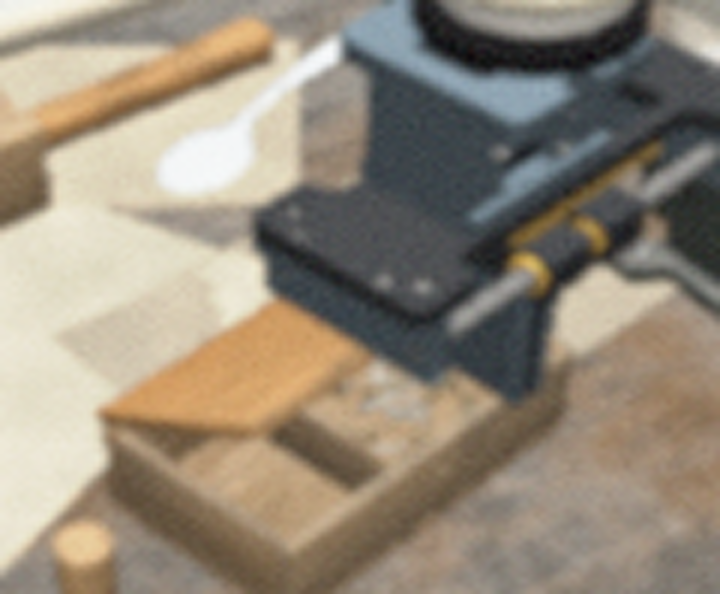

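The lid is about a third open, and the box interior shows at (350,430). Contact is steady, so I continue.

```bash

python3 -m jog '{"gripper":[0,0,0],"travel":[[0,-0.08,-0.11],[0,-0.09,-0.11],[0,0,0]],"twist":[0,0,0]}' >/dev/null; python3 st.py
python3 -m jog '{"gripper":[0,0,0],"travel":[[0,-0.105,-0.1],[0,-0.11,-0.1],[0,0,0]],"twist":[0,0,0]}' >/dev/null; python3 st.py
python3 -m jog '{"gripper":[0,0,0],"travel":[[0,-0.11,-0.085],[0,-0.11,-0.085],[0,0,0]],"twist":[0,0,0]}' >/dev/null; python3 st.py
```

```text
box [-63.3   0.1  86.9] F [-1.9  0.7  0.9] T [0.02 0.33 0.03]
box [-52.6   0.1  96.6] F [-0.8 -0.4  0.6] T [-0.04  0.19 -0.01]
box [-4.190e+01  1.000e-01  1.049e+02] F [-1.3  0.3  0. ] T [0.03 0.1  0.01]
```

```bash

python3 -m jog '{"gripper":[0,0,0],"travel":[[0,-0.12,-0.07],[0,-0.12,-0.07],[0,0,0]],"twist":[0,0,0]}' >/dev/null; python3 st.py
python3 -m jog '{"gripper":[0,0,0],"travel":[[0,-0.125,-0.06],[0,-0.125,-0.06],[0,0,0]],"twist":[0,0,0]}' >/dev/null; python3 st.py
python3 -m jog '{"gripper":[0,0,0],"travel":[[0,-0.13,-0.045],[0,-0.13,-0.045],[0,0,0]],"twist":[0,0,0]}' >/dev/null; python3 st.py
python3 - <<'E'
from h import *
d=snap("side","pics/side11.png")
a=cv2.imread("pics/side11.png")[80:240,195:355];cv2.imwrite("pics/s11.png",cv2.resize(a,None,fx=3.7,fy=3.7,interpolation=cv2.INTER_CUBIC))
E
```

```text
box [-3.000e+01  1.000e-01  1.118e+02] F [-1.  -0.3  0.5] T [-0.03  0.04  0.06]
box [-1.750e+01  1.000e-01  1.177e+02] F [0.3 1.  0.3] T [ 0.   -0.03  0.01]
box [ -4.6  -0.  122.1] F [-0.5  0.8  0.3] T [-0.05 -0.03  0.06]
```

View pics/s11.png

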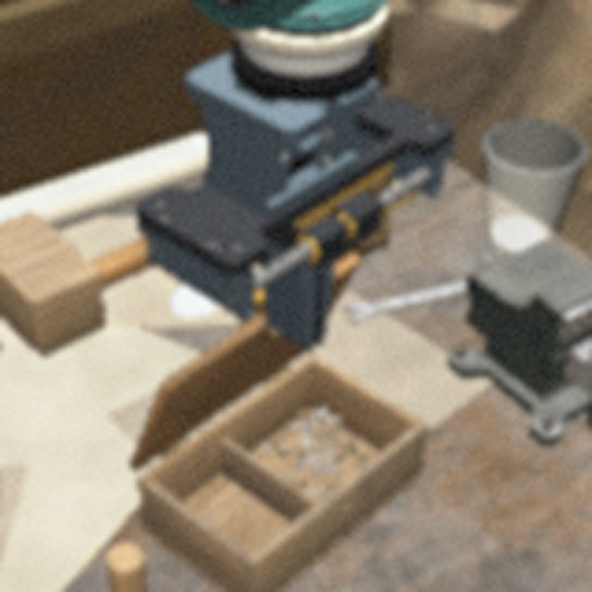

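The lid is now nearly upright, its underside at (205,390), with the finger still in contact. I push on slowly past balance.

```bash

python3 -m jog '{"gripper":[0,0,0,0],"travel":[[0,-0.13,-0.03],[0,-0.13,-0.03],[0,-0.1,-0.02],[0,0,0]],"twist":[0,0,0,0]}' >/dev/null; python3 st.py
python3 -m jog '{"gripper":[0,0,0,0,0,0,0,0],"travel":[[0,-0.1,0],[0,-0.1,0],[0,-0.1,0],[0,-0.1,0],[0,-0.1,0],[0,-0.1,0],[0,-0.1,0],[0,0,0]],"twist":[0,0,0,0,0,0,0,0]}' >/dev/null; python3 st.py
python3 - <<'E'
from h import *
d=snap("side","pics/side12.png")
a=cv2.imread("pics/side12.png")[80:240,195:355];cv2.imwrite("pics/s12.png",cv2.resize(a,None,fx=3.7,fy=3.7,interpolation=cv2.INTER_CUBIC))
E
```

```text
box [ 13.1  -0.  125.9] F [-0.5 -0.8 -0.1] T [ 0.   -0.02  0.01]
box [ 4.790e+01 -1.000e-01  1.257e+02] F [-0.4  0.2  0.4] T [ 0.03 -0.03  0.06]
```

View pics/s12.png

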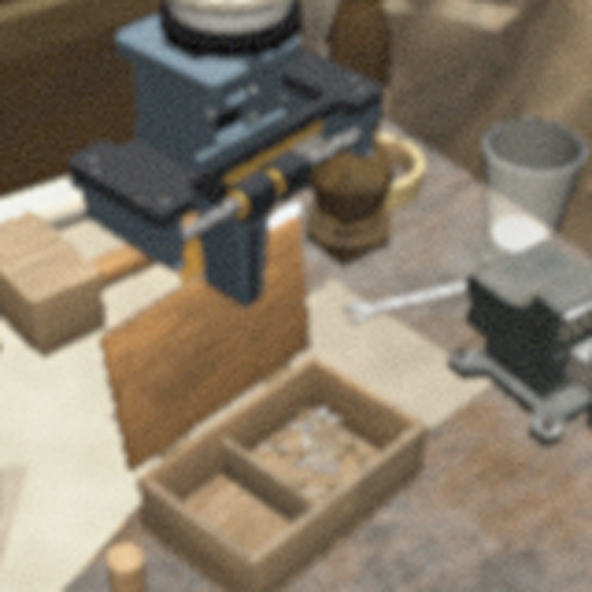

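The lid is past upright and leaning back. I measure its angle.

```bash
cat > lid.py <<'E'
import sys
from h import *
def lid(f,r0,c0,k):
    d=load(f);B=np.load("box.npy");R,t=boxT(B)
    for th in(1.4,1.6,1.7,1.8,1.95):
        P=[]
        for y in(86,-86):
            v=np.array([-108,7.]); c,s=np.cos(th),np.sin(th)
            x=v[0]*c+v[1]*s; z=-v[0]*s+v[1]*c
            P.append(R@[55+x,y,53+z]+t)
        print(th,np.round((proj(d,P)-[c0,r0]+.5)*k).tolist())
E
python3 -c "
from lid import *
lid('pics/side12.npz',80,195,3.7)"
```

```text
1.4 [[136.0, 360.0], [332.0, 234.0]]
1.6 [[112.0, 343.0], [307.0, 221.0]]
1.7 [[100.0, 337.0], [295.0, 216.0]]
1.8 [[89.0, 332.0], [284.0, 213.0]]
1.95 [[74.0, 329.0], [267.0, 211.0]]
```

```bash

python3 -m jog '{"gripper":[0,0,0,0,0],"travel":[[0,-0.04,0],[0,-0.04,0],[0,0,0],[0,0,0],[0,0,0]],"twist":[0,0,0,0,0]}' >/dev/null; python3 st.py
python3 - <<'E'
from h import *
d=snap("side","pics/side13.png")
a=cv2.imread("pics/side13.png")[80:240,195:355];cv2.imwrite("pics/s13.png",cv2.resize(a,None,fx=3.7,fy=3.7,interpolation=cv2.INTER_CUBIC))
E
```

```text
box [ 5.120e+01 -1.000e-01  1.256e+02] F [-0.  -0.1  0.5] T [ 0.01 -0.04  0.08]
```

View pics/s13.png

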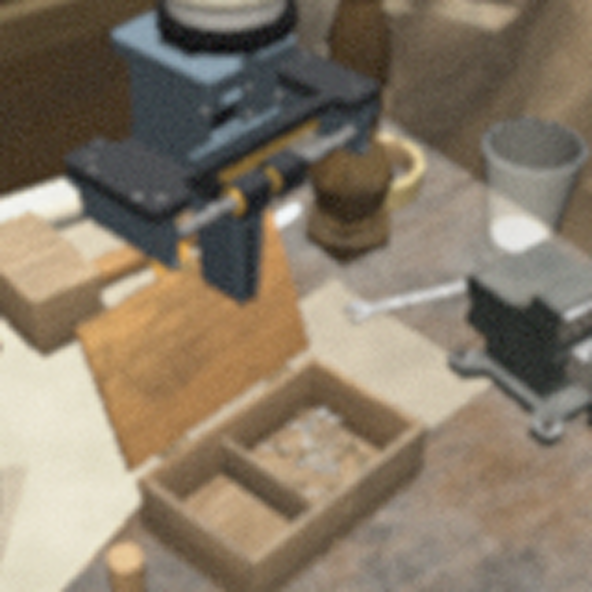

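The lid has fallen back; its corner at (78,330) fits about 1.9 rad, near the stop. I back straight off and up, then check everything.

```bash

python3 -m jog '{"gripper":[0,0,0,0,0,0,0,0,0,0,0,0],"travel":[[0,0.2,0],[0,0.4,0],[0,0.5,0],[0,0.5,0],[0,0.5,0],[0,0.5,-0.4],[0,0.2,-0.6],[0,0,-0.5],[0,0,0],[0,0,0],[0,0,0],[0,0,0]],"twist":[0,0,0,0,0,0,0,0,0,0,0,0]}'
python3 - <<'E'
from h import *
for n in("side","top"): snap(n,f"pics/{n}14.png")
a=cv2.imread("pics/side14.png")[60:320,100:400];cv2.imwrite("pics/s14.png",cv2.resize(a,None,fx=2.3,fy=2.3,interpolation=cv2.INTER_CUBIC))
E
python3 -c "
from lid import *
lid('pics/side14.npz',60,100,2.3)"
```

```text
clock: 22.9
eef_pos: [440.8, 268.2, 199.5]
eef_rot: [[0.434, -0.901, -0.002], [-0.901, -0.434, -0.001], [0.0, 0.002, -1.0]]
force: [0.1, 0.4, -0.6]
finger_gap: 0.7
1.4 [[303.0, 270.0], [425.0, 192.0]]
1.6 [[288.0, 259.0], [409.0, 183.0]]
1.7 [[281.0, 255.0], [402.0, 180.0]]
1.8 [[274.0, 253.0], [395.0, 178.0]]
1.95 [[264.0, 250.0], [385.0, 177.0]]
```

View pics/s14.png

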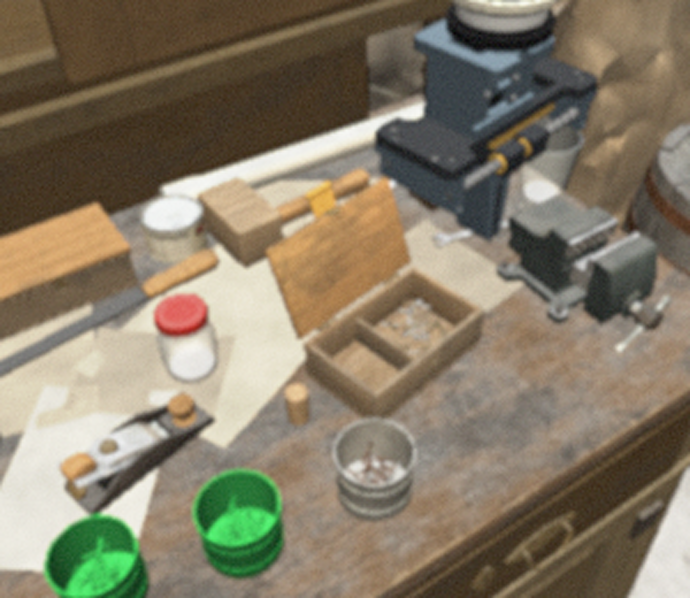

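View pics/top14.png

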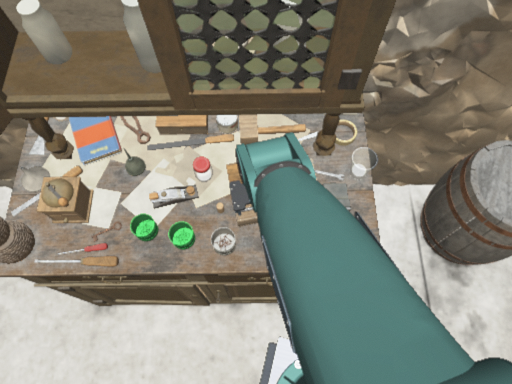

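Side view: the lid leans back with its corner at (268,250), about 1.92 rad. The tin stands upright at (374,460), past the box's left end. In both views the cork, plane, jar and spanner look unmoved, and the gripper is clear of everything. A last numeric check, then I hand in.

```bash

python3 - <<'E'
from h import *
B=np.load("box.npy");R,t=boxT(B)
a=ray(load("pics/top14.npz"),223,236.5,61);b=ray(load("pics/side14.npz"),374/2.3+100-.3,449/2.3+60-.3,61)
print(R.T@(a-t),R.T@(b-t))
i0=cv2.imread("pics/side0.png").astype(int);i1=cv2.imread("pics/side14.png").astype(int)
for n,(u,v) in dict(cork=(229,235),plane=(160,255),jar=(180,205)).items():
    print(n,np.abs(i0-i1)[v-12:v+12,u-12:u+12].mean())
robot.close_job()
E
```

```text
[-91.77050106 133.9463834   61.        ] [-97.28628545 134.9573146   61.        ]
cork 5.480902777777778
plane 5.754050925925926
jar 5.565393518518518
the job is handed in; nothing more can be done
```

I slid the nail tin left past the end of the box and flipped the lid open. It now leans back by its own weight, and I've handed the job in.

- **Tin:** I pushed it low with two half-open fingertips, with no grip or lift and about 2–3 N on the readings. It stands upright at box y ≈ 134–135 mm (needs more than 115), and the two cameras agree to about 1 mm in y.
- **Lid:** It rests at about 1.9 rad by eye against the projected lid corners; the stop is 1.95. The force on the tool stayed under about 10 N.
- **Other things:** The cork, plane and jar show only image noise between the first and last side pictures. The spanner and tumbler look unmoved but were compared by eye only. The gripper ended clear of everything, 22.9 s in at the last move.

**What disagreed or failed**
- **Finger height:** In the pictures the fingers end about 30 mm higher than the reported TCP. My first approach to the tab therefore went above it without contact. I backed off and repeated it with the TCP at z ≈ 5 mm.
- **Not truly under the tab:** The tool can only point straight down, so a fingertip couldn't go beneath the tab. I pressed a finger against the tab's front bead and carried the lid up by friction. From about 40° a light push was enough.

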